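# Seat the drilling template on its two pins and swing the catch over it

## Task

Put the drilling template over the two locating pins of the black panel, large hole on the large pin, and lower it gently (do not drop it) until it lies flat on the panel. Then swing the catch fully shut over the template's edge and let go, without knocking away the tin, the ring on the panel, the wrench or the screwdriver.

Things in the scene. Friction and masses are not known exactly. Their poses are not given: they have to be found in the camera images.
- template: Loose aluminium plate lying flat, handle up: 190 mm long (y), 6 mm thick, about 0.4 kg. Stepped outline: 100 mm wide (x) for y from -30 to +95 mm, 64 mm wide for y from -95 to -30 mm. Large hole in the wide end, small hole in the narrow end, both on the centre line, 130 mm apart. Origin: midway between the holes, on the underside; z up. Centre of mass near y = +7 mm.
- handle (a point): Centre of the template's handle bar: a square bar 90 mm long along the template's y, 14 mm wide (x) and 14 mm high, its centre 49 mm and its top 56 mm above the plate's underside; open beneath for 36 mm between two 12 mm square posts at y = +38 and -38 mm.
- hole_large (a point): Centre of the template's 26 mm through hole (y = +65 mm of the template), on the underside.
- hole_small (a point): Centre of the template's 16 mm through hole (y = -65 mm of the template), on the underside.
- fixture: Fixed black panel on a grey base, x from -105 to +135 mm, y from -115 to +115 mm; its top face, where the template must lie, is 30 mm above the bench. Origin on the bench, under the point midway between the pins; its axes match the template's when that is home (large pin at +y). The flat weld spots and 1.5 mm beads on it do not matter.
- pin_large (a point): Foot of the large steel pin, at the panel's top face, at y = +65 mm of the fixture: 22 mm diameter, 30 mm high, the top 10 mm tapering to 8 mm.
- pin_small (a point): Foot of the small steel pin, at the panel's top face, at y = -65 mm of the fixture: 12 mm diameter, 30 mm high, the top 10 mm tapering to 4 mm.
- catch_pivot (a point): Upright pivot axis of the swing catch, at x = +95, y = +30 mm of the fixture, at the panel's top face. The catch's steel arm is 75 mm long from here and 18 mm wide, its underside 10 mm and its top 18 mm above the panel, so 4 mm clear above a template that is home.
- catch (a joint): Angle of the swing catch (rad) about its upright pivot. 0: fully shut against its stop, arm along the fixture's -x, over the template's edge. It grows as the arm swings towards the fixture's +y: at 1.57 the arm points along +y, clear of the template; 2.1 is the other stop. It starts open, 1.4 to 2.0, turns with light friction (1 to 2 N at the post) and stays where it is left.
- catch_post (a point): Top of the upright bare-metal round post on the catch's arm, by which it is pushed: 18 mm diameter, 50 mm from the pivot axis, its top 64 mm and its foot 18 mm above the panel.
- filler_tin: Bystander: round tin, 56 mm diameter, 90 mm high, standing between the two working places. Origin: centre of its underside.
- clamp_ring: Bystander: loose steel pipe-clamp ring lying on the panel near its x = -78, y = -80 mm corner, 42 mm diameter, 16 mm high. Origin: centre of its underside.
- wrench: Bystander: wrench lying at the right side (-y).
- screwdriver: Bystander: screwdriver lying at the left side (+y).
Things that resemble listed ones, but are neither listed nor needed, are in the scene too. What is shaped like the template but green is not meant.

How it is judged:
By the outcome, as a careful person would: the job done as asked, in the order asked, and still so for the second after the job is handed in, with the robot touching nothing.
It also fails if it takes over 64 s, if anything falls off the work surface, if the arm or the gripper's body presses on something with over 40 N, if the wrist force passes 120 N, or if a joint passes its speed limit or range.

## Robot

A 6-joint arm with a two-finger parallel gripper is mounted at the origin on the work surface. World frame = base frame: x ahead of the robot, y to its left, z up, the work surface at z = 0. Lengths are in mm, angles in rad, forces in N, time in s.
With the tool pointing down it reaches from about 350 to 775 mm from the base axis. Payload 7.3 kg.
Tool frame: the origin (TCP) lies at the very end of the fingers, on their centre line; the grasp point (between the pads) lies 19 mm behind it; z points along the fingers, y is the line along which they close (so a half turn about z gives the same grasp; the last joint's range is limited). The gripper opens to 92 mm and grips with 3 to 60 N. Pads are 19 mm wide; open, the fingers measure 130 mm over their backs; the gripper's body (75 mm by 190 mm) begins 47 mm behind the grasp point.
Start: joints at [1.158, 0.342, 1.524, -0, 1.275, -0.146], TCP at [138.399, 506.449, 226.741] pointing down, gripper open.
Joint ranges: [-2.53, 2.53], [-0.77, 2.02], [0.04, 2.7], [-1, 4.14], [0.28, 2.66], [-3.11, 3.11]. Speed limits (rad/s): [2.57, 2.57, 3.14, 3.14, 3.14, 3.14].

## Interface

Orientations are given as [roll, pitch, yaw] about the fixed x, y, z axes, in that order (R = Rz(yaw) Ry(pitch) Rx(roll)).
In Python, from plant import bot gives the robot as it stands.
- The arm moves only by the tool apply_moves, never from a script. Its argument "motion" is text: rows parted by semicolons, each of 4 numbers parted by spaces: the shift along the tool's x, y, z in m, then the turn about the tool's z in degrees. A call has 1 to 8 rows; each row shifts and turns the commanded pose from where the row before left it, along the tool's axes as they then stand; what a row does not reach is not made up. A row lasts 1/8 s, in which the tool goes at most 62.5 mm and 10.7 degrees, less where a joint would pass 70% of its speed; a pose out of reach is approached as far as the arm can. A call with a gripper value outside its range is refused whole. "fingers" is the opening, from -1 (shut) to 1 (fully open), set as the call begins (left out, the last holds). The fingers move at their own pace and stop on an object; the grip force is fixed at half the most. Time passes only in rows, so rows that do not move let the fingers close. It gives the time, the measured TCP pose, the force, the opening and the grip force at its end, in the units of the state.
- bot.get_obs(): the state, without advancing time (a new reading comes with each control period).
- bot.capture(name): name is "side" or "top"; returns a dict with "img" (480x640x3 uint8, blue, green, red), "range_z" (480x640 float32, mm along the optical axis (not along the pixel's ray), 0 where there is no reading), "fx", "fy", "cx", "cy" (pixels), "world_from_camera" (4x4, takes a point from camera to world coordinates). Camera axes: x right, y down, z forward; pixel columns grow to the right and rows downward; lengths in mm; the calibration is good to about 2 mm. A picture is of the moment at which its call begins.
- bot.close_job(): hands the job in; it is judged then, once.
Trained networks look in a picture, given as the dict that the camera call returned (one of the last four; its "shot" number tells which), for a name from the list of things; names that differ only in an ending like _2 or _b are one class to them, and where a whole thing is asked for, a point or a joint stands for the part that bears it (a point fixed in the world has none). Each returns a list of dicts, best first, with "p" (0 to 1); they miss things now and then, are a little off and sometimes report something else, mostly with a low value. They report only what shows in the picture. A call takes as long as a camera call. They do not tell look-alikes from the thing itself.
- bot.cut_out(picture, thing): "pixels" (480x640 bool, what is visible of it) and "point" ([column, row] in pixels, amid what is visible of it).
The state is a dict: "time": time; "joint_positions": joint angles; "dq": joint speeds; "tau": joint torques, N m; "tool_pos": TCP position; "tcp_rot": TCP orientation; "contact_force": force on the tool from outside, world axes, zero at the start; "moment": the same for the moment, N m; "grip_width": finger opening in mm; "finger_force": force on a finger pad.
Only numpy, scipy, OpenCV 4.12 (cv2) and the standard library are available. Lean on these libraries where they do the work, as an engineer would, in place of code of your own. Each camera call takes 0.05 s, during which the arm holds its last target. There are 200 camera calls.

## Working session

There is one attempt and no reset: what is moved stays moved. The work goes in short steps, Python scripts to look and compute and a tool call to move; the robot and the scene stay as the last step left them, time stands still between calls to the robot, and variables do not carry over. Pictures are saved under pics/ and viewed, at most 10 in all, crops included, and the job is handed in when it is done.

Besides the shell and the picture viewer there is one more tool, called as a command line: name --argument value ..., lists and objects as JSON in quotes. apply_moves: Moves the arm, as the interface text tells. Its arguments: {"type":"object","properties":{"motion":{"type":"string"},"fingers":{"type":"number"}},"required":["motion"]}

```bash
mkdir -p pics; ls; cat > h.py <<'E'
import numpy as np, cv2
from plant import bot
def pts(c, mask=None):
    z=c["range_z"]; m=z>0
    if mask is not None: m&=mask
    v,u=np.nonzero(m); d=z[v,u]
    P=np.c_[(u-c["cx"])/c["fx"]*d,(v-c["cy"])/c["fy"]*d,d,np.ones(len(d))]
    return (P@np.array(c["world_from_camera"]).T)[:,:3],u,v
E
python3 - <<'E'
from h import *
o=bot.get_obs(); print({k:np.round(v,3) for k,v in o.items()})
for n in ("top","side"):
    c=bot.capture(n); cv2.imwrite(f"pics/{n}0.png",c["img"]); print(n,np.round(c["world_from_camera"],3).tolist(),c["fx"],c["cx"],c["cy"])
    for t in ["template","handle","hole_large","hole_small","fixture","pin_large","pin_small","catch","catch_post","catch_pivot","filler_tin","clamp_ring","wrench","screwdriver"]:
        for r in bot.cut_out(c,t)[:3]:
            P,u,v=pts(c,r["pixels"]); 
            if len(P): print(t,round(r["p"],2),np.round(r["point"]),len(P),"med",np.round(np.median(P,0)),"lo",np.round(np.percentile(P,2,axis=0)),"hi",np.round(np.percentile(P,98,axis=0)))
E
```

```text
pics
{'time': np.float64(0.0), 'joint_positions': array([ 1.158,  0.343,  1.525, -0.   ,  1.275, -0.146]), 'dq': array([0.   , 0.001, 0.001, 0.   , 0.001, 0.001]), 'tau': array([ 1.0000e-03, -4.3123e+01, -2.4422e+01,  7.2000e-02,  5.6000e-02,
       -0.0000e+00]), 'tool_pos': array([138.253, 506.058, 226.046]), 'tcp_rot': array([-3.14 , -0.   ,  2.875]), 'contact_force': array([ 0.138, -0.123,  0.528]), 'moment': array([-0.004, -0.035, -0.014]), 'finger_force': np.float64(0.0), 'grip_width': np.float64(91.711)}
top [[0.013, -0.998, 0.063, 351.706], [-1.0, -0.013, 0.002, -18.992], [-0.001, -0.063, -0.998, 1557.545], [0.0, 0.0, 0.0, 1.0]] 579.1138937243535 312.7506722523582 231.65426357165953
template 0.9 [379. 210.] 2239 med [ 509. -195.    6.] lo [ 467. -296.   -2.] hi [ 563. -116.   58.]
template 0.73 [374. 282.] 2237 med [ 316. -187.    6.] lo [ 265. -269.   -1.] hi [360. -88.  58.]
template 0.66 [473. 310.] 2304 med [ 253. -444.    6.] lo [ 157. -510.   -2.] hi [ 334. -399.   58.]
handle 0.86 [379. 212.] 2145 med [ 508. -194.    6.] lo [ 467. -293.   -1.] hi [ 563. -116.   58.]
ha
[... 3742 characters left out ...]
188.  44.] hi [601. 254.  92.]
catch_post 0.18 [327. 251.] 683 med [458. -19.  59.] lo [434. -29.   4.] hi [486.  23.  91.]
catch_pivot 0.58 [334. 225.] 2882 med [522. 181.  29.] lo [395.  64.   1.] hi [630. 306.  66.]
filler_tin 0.93 [326. 251.] 687 med [458. -19.  58.] lo [434. -29.   4.] hi [486.  26.  91.]
filler_tin 0.43 [341. 223.] 2911 med [522. 179.  29.] lo [389.  66.   0.] hi [628. 303.  61.]
wrench 0.94 [401. 392.] 877 med [ 535. -477.    6.] lo [ 456. -514.   -2.] hi [ 619. -431.   10.]
screwdriver 0.69 [358. 308.] 1753 med [ 508. -219.    6.] lo [ 466. -304.    1.] hi [ 562. -123.   56.]
screwdriver 0.5 [311. 184.] 175 med [488. 480.  17.] lo [446. 461.   3.] hi [535. 503.  26.]
```

```bash
python3 - <<'E'
import cv2
a=cv2.imread("pics/top0.png"); 
cv2.imwrite("pics/top0c.png",cv2.resize(a[140:360,180:520],None,fx=2.3,fy=2.3,interpolation=cv2.INTER_CUBIC))
E
```

```text
(no output)
```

View pics/top0c.png

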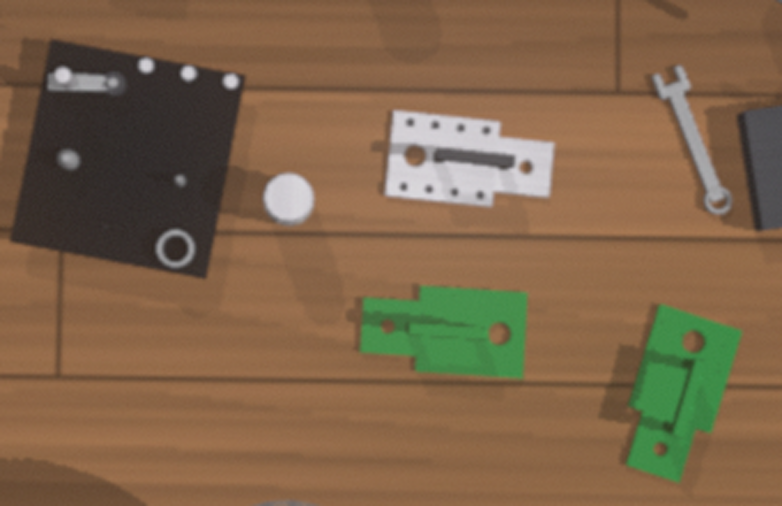

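View pics/side0.png

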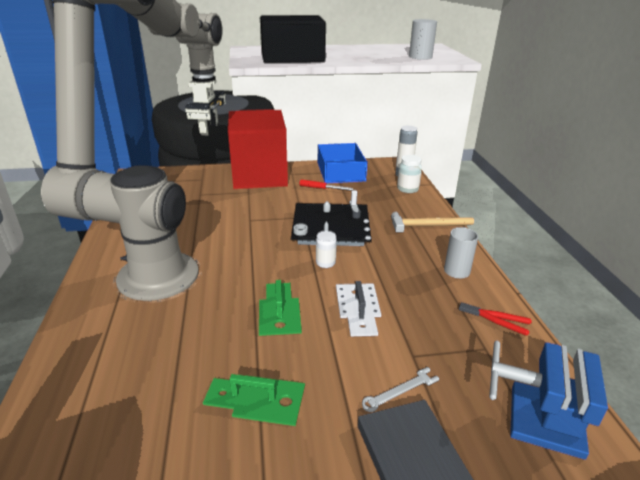

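```bash
cat >> h.py <<'E'
from scipy.optimize import minimize
S=4
def proj(c,P):
    W=np.linalg.inv(np.array(c["world_from_camera"])); q=P@W[:3,:3].T+W[:3,3]
    return np.c_[q[:,0]/q[:,2]*c["fx"]+c["cx"],q[:,1]/q[:,2]*c["fy"]+c["cy"]]
def box(x0,x1,y0,y1,z0,z1): return np.array([[x,y,z] for x in(x0,x1) for y in(y0,y1) for z in(z0,z1)],float)
PLATE=[box(-50,50,-30,95,0,6),box(-32,32,-95,-30,0,6),box(-7,7,-45,45,42,56),box(-6,6,32,44,0,56),box(-6,6,-44,-32,0,56)]
FIX=[box(-105,135,-115,115,24,30)]
def place(P,p,z=0):
    c,s=np.cos(p[2]),np.sin(p[2]); return P@np.array([[c,-s,0],[s,c,0],[0,0,1]]).T+[p[0],p[1],z]
def fit(c,mask,hulls,p0,z=0):
    ys,xs=np.nonzero(mask); u0,v0=xs.min()-8,ys.min()-8; w,h=np.ptp(xs)+17,np.ptp(ys)+17
    M=cv2.resize(mask[v0:v0+h,u0:u0+w].astype(np.float32),None,fx=S,fy=S,interpolation=cv2.INTER_LINEAR)
    def cost(q):
        p=[q[0],q[1],q[2]/100]; I=np.zeros(M.shape,np.float32)
        for H in hulls:
            uv=(proj(c,place(H,p,z))-[u0,v0]+.5)*S-.5
            cv2.fillConvexPoly(I,np.round(cv2.convexHull(uv.astype(np.float32))*16).astype(np.int32),1,shift=4)
        return np.abs(I-M).sum()/M.sum()
    q0=np.array([p0[0],p0[1],p0[2]*100])
    r=minimize(cost,q0,method="Nelder-Mead",options=dict(initial_simplex=q0+np.vstack([np.zeros(3),np.diag([12,12,8])]),maxiter=300,xatol=.05,fatol=1e-5))
    return np.r_[r.x[:2],r.x[2]/100],r.fun
def near(c,thing,xy,k=9):
    for r in bot.cut_out(c,thing):
        P,_,_=pts(c,r["pixels"])
        if len(P) and np.hypot(*(np.median(P,0)[:2]-xy))<60: return cv2.dilate(r["pixels"].astype(np.uint8),np.ones((k,k)))>0
E
python3 - <<'E'
from h import *
for n in ("top","side"):
    c=bot.capture(n); hsv=cv2.cvtColor(c["img"],cv2.COLOR_BGR2HSV)
    m=near(c,"template",[509,-205])
    if m is not None:
        m&=(hsv[...,1]<75); print(n,"templ",fit(c,m,PLATE,[510,-205,-.11]))
        P,_,_=pts(c,m); Q=P[P[:,2]>50]; a=np.linalg.svd(Q[:,:2]-Q[:,:2].mean(0))[2][0]; print(" handle",len(Q),Q.mean(0),np.ptp(Q@np.r_[a,0]),np.arctan2(-a[0]*np.sign(a[1]),abs(a[1])))
    m=near(c,"fixture",[507,191])
    if m is not None:
        m0=m.copy()
        if n=="top":
            m=cv2.morphologyEx((m&(hsv[...,2]<75)).astype(np.uint8),cv2.MORPH_CLOSE,np.ones((9,9)))>0
            print(n,"fix",fit(c,m,FIX,[492,191,-.18]))
        P,_,_=pts(c,m0); Q=P[P[:,2]>35]
        p=np.array([492,191,-.18]); 
        for nm,l,r in(("pinL",(0,65),20),("pinS",(0,-65),18),("pivot",(95,30),20)):
            w=place(np.array([[*l,0.]]),p)[0,:2]; k=np.hypot(*(Q[:,:2]-w).T)<r; print(nm,w,k.sum(),Q[k].mean(0) if k.any() else "", )
        Q=P[P[:,2]>75]; print("post",len(Q),Q.mean(0))
    m=near(c,"filler_tin",[459,0],1); P,_,_=pts(c,m); Q=P[P[:,2]>84]; print("tin",Q.mean(0))
E
```

```text
top templ (array([ 5.11425216e+02, -2.07539854e+02, -9.14822353e-02]), np.float64(0.07750783860683441))
 handle 187 [ 511.28242509 -206.72206606   55.7718072 ] 89.17136446164744 -0.09551863074160111
top fix (array([ 4.92881039e+02,  1.93035031e+02, -1.77676697e-01]), np.float64(0.04898597300052643))
pinL [503.63692227 254.94984003] 68 [502.59080216 255.21859111  50.66616282]
pinS [480.36307773 127.05015997] 31 [480.41035951 127.51539267  46.59423534]
pivot [590.83603802 203.50750131] 108 [590.23419775 206.68445333  46.69001571]
post 48 [590.85885994 254.33832208  91.46808344]
tin [460.56876761   4.35667066  89.96537497]
side templ (array([ 5.12508247e+02, -2.11650717e+02, -9.01400243e-02]), np.float64(0.058752596378326416))
 handle 144 [ 511.4084737  -215.26833751   54.90859644] 91.16115123890931 -0.09520094915857197
pinL [503.63692227 254.94984003] 45 [503.38740848 246.52504682  47.56150389]
pinS [480.36307773 127.05015997] 28 [481.07989364 122.86369456  46.67456806]
pivot [590.83603802 203.50750131] 61 [591.32254193 200.73357129  45.00361465]
post 176 [487.98306951  53.6353166   86.94267631]
tin [460.87810038  -2.01110151  89.18041149]
```

apply_moves --motion "-0.03 -0.017 0 0;-0.05 -0.028 0 0;-0.05 -0.028 0 0;-0.05 -0.028 0 0;-0.05 -0.028 0 0;-0.05 -0.028 0 0;-0.05 -0.028 0 0;-0.05 -0.028 0 0" --fingers 0.2

```text
time: 2.9
tool_pos: [450.0, 199.3, 227.0]
tcp_rot: [3.141, 0.001, 2.875]
contact_force: [0.4, 0.6, 0.3]
grip_width: 54.9
finger_force: 0.0
```

apply_moves --motion "0 0 0 10;0 0 0 10;0 0 0 10;0 0 0 10;0 0 0 10;0 0 0 10;0 0 0 10;0 0 0 10"

```text
time: 3.9
tool_pos: [448.8, 200.8, 226.8]
tcp_rot: [3.141, -0.0, 1.473]
contact_force: [-0.0, -0.2, 0.2]
grip_width: 54.9
finger_force: 0.0
```

```bash
cat >> h.py <<'E'
def delta(x,y,z,yaw):
    o=bot.get_obs(); t=o["tool_pos"]; ps=o["tcp_rot"][2]; d=np.array([x,y,z])-t
    print("t",round(float(o["time"]),2),"tcp",np.round(t,1),"rpy",np.round(o["tcp_rot"],4),"F",np.round(o["contact_force"],1),"q",np.round(o["joint_positions"],2),"w",round(float(o["grip_width"]),1),round(float(o["finger_force"]),1))
    print("tool shift mm",np.round([d[0]*np.cos(ps)+d[1]*np.sin(ps),d[0]*np.sin(ps)-d[1]*np.cos(ps),-d[2]],1),"turn",round(float(-np.degrees((yaw-ps+np.pi)%(2*np.pi)-np.pi)),2))
E
python3 -c "
from h import *
delta(512,-201,130,1.478)"
```

```text
t 3.9 tcp [448.8 200.8 226.8] rpy [ 3.1415e+00 -1.0000e-04  1.4728e+00] F [-0.  -0.2  0.2] q [0.26 0.28 1.61 0.   1.25 0.36] w 54.9 0.0
tool shift mm [-393.7  102.2   96.8] turn -0.3
```

apply_moves --motion "-0.04 0.01 0 0;-0.05 0.013 0 0;-0.05 0.013 0.01 0;-0.05 0.013 0.01 0;-0.052 0.013 0.015 0;-0.052 0.013 0.02 0;-0.052 0.013 0.02 0;-0.048 0.014 0.022 0"

```text
time: 4.9
tool_pos: [514.3, -203.0, 129.3]
tcp_rot: [3.141, 0.0, 1.478]
contact_force: [1.1, 0.4, -0.4]
grip_width: 55.3
finger_force: 0.0
```

apply_moves --motion "0 0 0 0;0 0 0 0"

```text
time: 5.15
tool_pos: [513.9, -200.4, 129.7]
tcp_rot: [-3.141, -0.001, 1.478]
contact_force: [0.4, 1.1, 1.2]
grip_width: 55.3
finger_force: 0.0
```

```bash
python3 - <<'E'
from h import *
delta(512,-201,32,1.478)
c=bot.capture("side"); a=c["img"][190:370,230:470]; cv2.imwrite("pics/s1.png",cv2.resize(a,None,fx=3.2,fy=3.2,interpolation=cv2.INTER_CUBIC))
E
```

```text
t 5.15 tcp [ 513.9 -200.4  129.7] rpy [-3.1411e+00 -7.0000e-04  1.4781e+00] F [0.4 1.1 1.2] q [-0.51  0.48  1.59  0.    1.07 -0.42] w 55.3 0.0
tool shift mm [-0.7 -1.8 97.7] turn 0.01
```

View pics/s1.png

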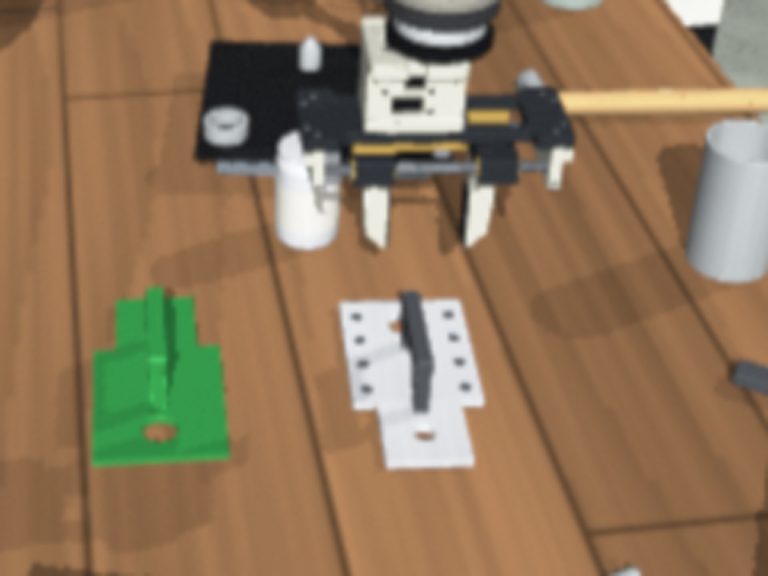

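apply_moves --motion "0 -0.002 0.015 0;0 0 0.02 0;0 0 0.02 0;0 0 0.02 0;0 0 0.014 0;0 0 0.006 0;0 0 0.002 0;0 0 0 0"

```text
time: 6.2
tool_pos: [512.4, -200.8, 33.1]
tcp_rot: [3.141, 0.0, 1.479]
contact_force: [0.4, 0.5, 0.0]
grip_width: 55.0
finger_force: 0.0
```

apply_moves --motion "0 0 0 0;0 0 0 0;0 0 0 0;0 0 0 0;0 0 0 0;0 0 0 0" --fingers -1

```text
time: 6.95
tool_pos: [512.3, -200.8, 32.8]
tcp_rot: [3.141, 0.0, 1.479]
contact_force: [1.3, 0.1, 0.4]
grip_width: 13.6
finger_force: 30.0
```

apply_moves --motion "0 0 -0.003 0;0 0 -0.01 0;0 0 -0.02 0;0 0 -0.025 0;0 0 -0.03 0;0 0 -0.03 0;0 0 -0.017 0;0 0 -0.005 0"

```text
time: 7.95
tool_pos: [512.3, -200.9, 174.1]
tcp_rot: [3.14, 0.001, 1.479]
contact_force: [0.5, -0.4, -3.9]
grip_width: 13.6
finger_force: 30.0
```

apply_moves --motion "0.01 0 0 1;0.03 0 0 2;0.05 0 0 1.8;0.05 0 0 0;0.05 0 0 0;0.05 0 0 0;0.05 0 0 0;0.05 0 0 0"

```text
time: 8.95
tool_pos: [566.4, 136.9, 171.4]
tcp_rot: [-3.139, 0.0, 1.394]
contact_force: [0.7, 0.1, -4.0]
grip_width: 14.0
finger_force: 30.0
```

```bash
python3 - <<'E'
from h import *
p=np.array([492,192,-.176]); g=place(np.array([[0,7.,0]]),p)[0]; print(g)
delta(g[0],g[1],173,p[2]+np.pi/2)
E
```

```text
[493.22564944 198.89186357   0.        ]
t 8.95 tcp [566.4 136.9 171.4] rpy [-3.1392e+00  5.0000e-04  1.3944e+00] F [ 0.7  0.1 -4. ] q [0.11 0.49 1.44 0.   1.21 0.28] w 14.0 30.0
tool shift mm [ 48.2 -82.9  -1.6] turn -0.02
```

apply_moves --motion "0.006 -0.01 0 0;0.01 -0.018 0 0;0.01 -0.02 0.005 0;0.01 -0.02 0.012 0;0.008 -0.01 0.016 0;0.004 -0.005 0.016 0;0 0 0.01 0;0 0 0.003 0"

```text
time: 9.95
tool_pos: [493.5, 195.8, 110.3]
tcp_rot: [-3.141, 0.0, 1.394]
contact_force: [0.3, 0.1, -4.4]
grip_width: 13.5
finger_force: 30.0
```

apply_moves --motion "0 0 0 0;0 0 0 0"

```text
time: 10.2
tool_pos: [494.4, 196.3, 111.2]
tcp_rot: [3.141, -0.0, 1.394]
contact_force: [-0.1, -0.1, -4.0]
grip_width: 13.9
finger_force: 30.0
```

```bash
python3 - <<'E'
from h import *
p=np.array([492,192,-.176]); g=place(np.array([[0,7.,0]]),p)[0]
delta(g[0],g[1],108,p[2]+np.pi/2)
for n in ("top","side"):
    c=bot.capture(n); cv2.imwrite(f"pics/{n}2.png",c["img"]); hsv=cv2.cvtColor(c["img"],cv2.COLOR_BGR2HSV)
    P,u,v=pts(c); k=(P[:,2]>72)&(P[:,2]<92)&(np.hypot(P[:,0]-492,P[:,1]-192)<120)
    Q=P[k]; print(n,k.sum(),Q.min(0),Q.max(0),np.median(Q,0))
    A=np.c_[Q[:,:2]-[492,192],np.ones(len(Q))]
    k2=abs(Q[:,2]-np.median(Q[:,2]))<6; print("plane tilt",np.linalg.lstsq(A[k2],Q[k2,2],rcond=None)[0])
a=cv2.imread("pics/top2.png")[140:280,170:330]; b=cv2.imread("pics/side2.png")[160:280,260:420]
cv2.imwrite("pics/2.png",cv2.resize(np.vstack([a,b]),None,fx=2.3,fy=2.3,interpolation=cv2.INTER_CUBIC)); 
E
```

```text
t 10.2 tcp [494.4 196.3 111.2] rpy [ 3.1406e+00 -5.0000e-04  1.3943e+00] F [-0.1 -0.1 -4. ] q [0.23 0.47 1.67 0.   1.   0.41] w 13.9 30.0
tool shift mm [ 2.3 -1.7  3.2] turn -0.03
top 753 [444.86897944  93.08794969  72.00461225] [538.6493445  293.03272494  91.93047724] [481.97028092 137.90947115  83.36459683]
plane tilt [4.90242791e-03 9.33637648e-03 8.38902488e+01]
side 771 [439.15020614  85.30820927  72.22419977] [598.99813894 290.14566259  91.85822983] [487.20341171 179.85826245  83.33997016]
plane tilt [1.63584889e-03 1.70730068e-02 8.34276150e+01]
```

View pics/2.png

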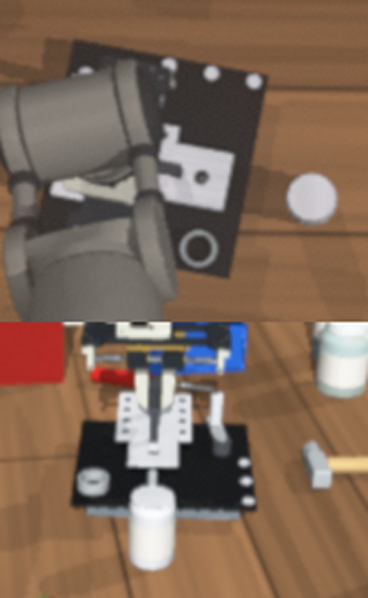

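```bash
python3 - <<'E'
from h import *
import h
o=bot.get_obs(); t=o["tool_pos"]; zu=t[2]-33; print(t,zu)
def roi_fit(c,roi,p0):
    u0,u1,v0,v1=roi; R=c["range_z"]
    V=c["img"].max(2); H=np.zeros(V.shape,bool)
    P,u,v=pts(c); k=P[:,2]>70; H[v[k],u[k]]=1
    m=(cv2.dilate(H.astype(np.uint8),np.ones((3,3)))>0)&(V>95)|H&(V<=95)
    m=cv2.morphologyEx(m.astype(np.uint8),cv2.MORPH_CLOSE,np.ones((5,5)))[v0:v1,u0:u1]
    M=cv2.resize(m.astype(np.float32),None,fx=4,fy=4,interpolation=cv2.INTER_LINEAR)
    def cost(q):
        I=np.zeros(M.shape,np.float32)
        for B in PLATE:
            uv=(proj(c,place(B,[q[0],q[1],o["tcp_rot"][2]-np.pi/2+(q[2]/100)],zu))-[u0,v0]+.5)*4-.5
            cv2.fillConvexPoly(I,np.round(cv2.convexHull(uv.astype(np.float32))*16).astype(np.int32),1,shift=4)
        return np.abs(I-M).sum()/M.sum()
    q0=np.array([*p0,0.]); r=minimize(cost,q0,method="Nelder-Mead",options=dict(initial_simplex=q0+np.vstack([np.zeros(3),np.diag([6,6,4])]),xatol=.05,fatol=1e-5))
    return r.x,r.fun
p0=place(np.array([[0,-7.,0]]),[t[0],t[1],o["tcp_rot"][2]-np.pi/2])[0,:2]; print("expected origin",p0)
W=lambda c,u,v,z:(lambda M:(lambda d:M[:3,3]+d*(z-M[2,3])/d[2])(M[:3,:3]@np.array([(u-c["cx"])/c["fx"],(v-c["cy"])/c["fy"],1])))(np.array(c["world_from_camera"]))
for n,roi in(("top",(243,285,190,240)),("side",(300,349,193,232))):
    c=bot.capture(n); print(n,roi_fit(c,roi,p0))
    hs=proj(c,place(np.array([[0,-65.,6]]),[*p0,o["tcp_rot"][2]-np.pi/2],zu))[0]; a,b=np.round(hs).astype(int)
    g=c["img"].max(2)[b-8:b+9,a-8:a+9].astype(float)
    if n=="top":
        w=np.clip(150-g,0,None); yy,xx=np.mgrid[-8:9,-8:9]; w[np.hypot(yy,xx)>7]=0
        q=(a+(w*xx).sum()/w.sum(),b+(w*yy).sum()/w.sum()); print("hole px",q,"pred",hs,"world",W(c,*q,zu+5)); print(g[::2,::2])
E
```

```text
[494.31589664 196.38906698 111.17251427] 78.17251427233907
expected origin [493.0880893  189.49758752]
top (array([4.92309965e+02, 1.88796172e+02, 2.84759035e-01]), np.float64(0.05828697606921196))
hole px (np.float64(257.0427154843631), np.float64(216.5019069412662)) pred [257.26963842 216.44069748] world [481.61056442 126.18016552  83.17251427]
[[209. 209. 206. 204. 206. 204. 205. 205. 203.]
 [205. 206. 207. 209. 208. 208. 207. 205. 203.]
 [185. 209. 208. 206. 202. 205. 207. 206. 207.]
 [144. 204. 205. 171. 122. 156. 203. 206. 204.]
 [160. 205. 201.  99.  76.  92. 181. 201. 201.]
 [188. 200. 203. 109.  93. 124. 196. 206. 204.]
 [193. 193. 206. 191. 166. 189. 208. 208. 206.]
 [196. 196. 207. 210. 208. 207. 207. 205. 205.]
 [193. 193. 202. 211. 211. 210. 210. 210. 207.]]
side (array([492.27053383, 181.29051508,  -0.56831464]), np.float64(0.07392244040966034))
```

apply_moves --motion "0.003 -0.001 0 0;0 0 0.003 0;0 0 0.004 0;0 0 0.004 0;0 0 0.004 0;0 0 0.003 0;0 0 0.003 0;0 0 0 0"

```text
time: 11.4
tool_pos: [493.4, 199.6, 89.5]
tcp_rot: [-3.141, 0.0, 1.395]
contact_force: [-1.2, -0.5, -4.7]
grip_width: 13.8
finger_force: 30.0
```

apply_moves --motion "0 0 0.003 0;0 0 0.003 0;0 0 0.002 0;0 0 0 0;0 0 0 0"

```text
time: 12.02
tool_pos: [493.6, 199.6, 81.8]
tcp_rot: [3.141, -0.0, 1.395]
contact_force: [0.3, 0.2, -4.5]
grip_width: 13.4
finger_force: 30.0
```

apply_moves --motion "0 0 0.001 0;0 0 0.001 0;0 0 0.001 0;0 0 0.001 0;0 0 0 0"

```text
time: 12.65
tool_pos: [493.4, 199.6, 77.6]
tcp_rot: [-3.141, -0.0, 1.395]
contact_force: [-1.0, 0.5, -4.1]
grip_width: 13.4
finger_force: 30.0
```

apply_moves --motion "0 0 0.001 0;0 0 0.001 0;0 0 0.001 0;0 0 0.001 0;0 0 0 0"

```text
time: 13.28
tool_pos: [493.4, 199.6, 73.6]
tcp_rot: [-3.141, -0.0, 1.395]
contact_force: [-0.3, -0.7, -4.9]
grip_width: 13.5
finger_force: 30.0
```

apply_moves --motion "0 0 0.001 0;0 0 0.002 0;0 0 0.002 0;0 0 0.001 0;0 0 0.001 0;0 0 0 0"

```text
time: 14.02
tool_pos: [493.5, 199.6, 66.6]
tcp_rot: [-3.141, -0.0, 1.395]
contact_force: [0.7, -0.3, -4.7]
grip_width: 13.8
finger_force: 30.0
```

apply_moves --motion "0 0 0.001 0;0 0 0.001 0;0 0 0.001 0;0 0 0 0;0 0 0 0"

```text
time: 14.65
tool_pos: [493.6, 199.6, 63.9]
tcp_rot: [3.141, -0.0, 1.395]
contact_force: [-0.1, 1.2, -2.9]
grip_width: 13.6
finger_force: 30.0
```

apply_moves --motion "0 0 0.0005 0;0 0 0.0005 0;0 0 0 0;0 0 0 0"

```text
time: 15.15
tool_pos: [493.8, 199.8, 63.0]
tcp_rot: [3.141, -0.001, 1.395]
contact_force: [1.1, 1.9, -0.0]
grip_width: 13.6
finger_force: 30.0
```

apply_moves --motion "0 0 0.0005 0;0 0 0 0;0 0 0 0"

```text
time: 15.52
tool_pos: [493.8, 199.8, 62.8]
tcp_rot: [3.141, -0.001, 1.395]
contact_force: [0.2, 2.3, 5.5]
grip_width: 13.9
finger_force: 30.0
```

apply_moves --motion "0 0 0 0;0 0 0 0;0 0 0 0;0 0 0 0" --fingers -0.13

```text
time: 16.02
tool_pos: [493.4, 199.5, 62.1]
tcp_rot: [-3.141, 0.0, 1.395]
contact_force: [0.7, 0.1, 0.7]
grip_width: 39.5
finger_force: 0.0
```

apply_moves --motion "0 0 -0.003 0;0 0 -0.008 0;0 0 -0.015 0;0 0 -0.025 0;0 0 -0.03 0;0 0 -0.03 0;0 0 -0.03 0;0 0 -0.01 0"

```text
time: 17.02
tool_pos: [494.3, 199.8, 216.0]
tcp_rot: [3.137, -0.002, 1.395]
contact_force: [-0.1, -0.2, -0.3]
grip_width: 39.9
finger_force: 0.0
```

apply_moves --motion "-0.02 0 0 0;-0.05 0 0 0;-0.05 0 0 0;-0.05 0 0 0;-0.05 0 0 0;-0.03 0 0 0;0 0 0 0;0 0 0 0" --fingers -1

```text
time: 18.02
tool_pos: [449.0, -46.4, 212.5]
tcp_rot: [-3.14, -0.001, 1.394]
contact_force: [-0.3, 0.0, -0.2]
grip_width: 0.5
finger_force: 0.0
```

```bash
python3 - <<'E'
from h import *
delta(493,199,214,1.395)
c=bot.capture("top"); cv2.imwrite("pics/t3.png",cv2.resize(c["img"][140:280,170:330],None,fx=4,fy=4,interpolation=cv2.INTER_CUBIC))
P,u,v=pts(c); F=place(P,[0,0,0])-[492.5,192.5,0]; cs,s=np.cos(.176),np.sin(.176)
X=F[:,0]*cs-F[:,1]*s; Y=F[:,0]*s+F[:,1]*cs
for nm,k in {"wide":(abs(X)<46)&(abs(X)>12)&(Y>-26)&(Y<90),"narrow":(abs(X)<28)&(abs(X)>9)&(Y<-48)&(Y>-90),"panel":(X<-60)&(X>-100)&(Y>-40)&(Y<100)}.items():
    print(nm,k.sum(),np.percentile(P[k,2],[5,50,95]))
k=(P[:,2]>78)&(abs(X-90)<60)&(abs(Y-70)<60); print("post",k.sum(),P[k].mean(0),X[k].mean(),Y[k].mean())
c=bot.capture("side"); P,u,v=pts(c); k=(P[:,2]>60)&(P[:,2]<100)&(np.hypot(P[:,0]-591,P[:,1]-254)<30); print("side post",k.sum(),P[k].mean(0),P[k].max(0))
E
```

```text
t 18.02 tcp [449.  -46.4 212.5] rpy [-3.1400e+00 -5.0000e-04  1.3941e+00] F [-0.3  0.  -0.2] q [-0.27  0.22  1.74  0.    1.19 -0.1 ] w 0.5 0.0
tool shift mm [ 2.493e+02  1.000e-01 -1.500e+00] turn -0.05
wide 1132 [30.66929315 36.00957527 41.62463765]
narrow 231 [30.73864999 35.73126621 41.31974172]
panel 791 [24.72913098 29.98190676 36.07080975]
post 44 [591.35231158 254.95521073  92.80289271] 86.38977870526581 78.79872452615305
side post 60 [592.10777994 247.19376572  78.3835104 ] [600.8614723  257.69933468  94.26442313]
```

View pics/t3.png

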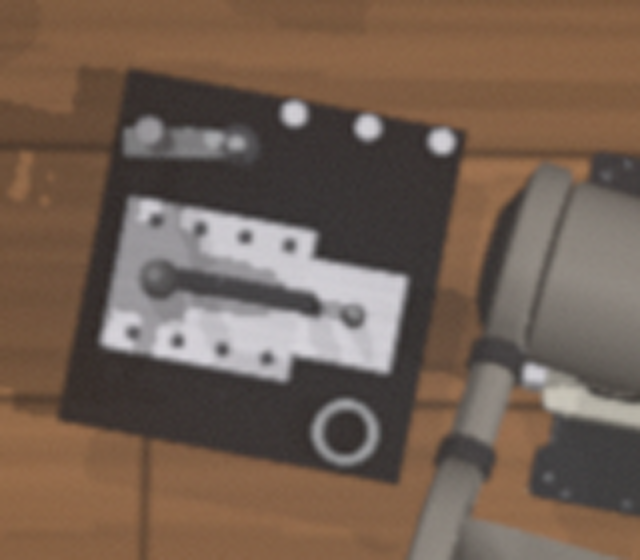

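```bash
cat >> h.py <<'E'
FX=[492.5,192.5,-.176]
def fw(x,y): return place(np.array([[x,y,0.]]),FX)[0,:2]
E
python3 - <<'E'
from h import *
w=fw(114,106); print(w); delta(*w,212,1.394-np.pi/4)
# arc in tool axes at yaw=1.394-pi/4 : finger centre=post+off*(.707,.707)
ps=1.394-np.pi/4; pr=None
for off,th in [(38,1.40),(20,1.40),(18.5,1.25),(18.5,1.1),(18.5,.95),(18.5,.8),(18.5,.65),(18.5,.5),(18.5,.35),(18.5,.2),(18.5,.05),(18.5,-.05)]:
    w=fw(95-50*np.cos(th)+off*.707,30+50*np.sin(th)+off*.707)
    if pr is not None: d=w-pr; print(th,np.round(w),np.round([d[0]*np.cos(ps)+d[1]*np.sin(ps),d[0]*np.sin(ps)-d[1]*np.cos(ps)],1))
    pr=w
E
```

```text
[623.29875533 276.90192891]
t 18.12 tcp [449.5 -45.8 212.8] rpy [-3.1408e+00 -4.0000e-04  1.3957e+00] F [-0.  -0.2 -0.5] q [-0.27  0.22  1.73  0.    1.19 -0.1 ] w 0.7 0.0
tool shift mm [348.  115.    0.8] turn 45.1
1.4 [608. 267.] [-18.   0.]
1.25 [599. 265.] [-7.9 -3.8]
1.1 [592. 264.] [-6.9 -2.8]
0.95 [585. 261.] [-7.3 -1.8]
0.8 [578. 257.] [-7.5 -0.7]
0.65 [573. 253.] [-7.5  0.5]
0.5 [567. 247.] [-7.3  1.6]
0.35 [563. 241.] [-7.   2.6]
0.2 [560. 234.] [-6.5  3.7]
0.05 [558. 227.] [-5.9  4.6]
-0.05 [557. 222.] [-3.5  3.5]
```

apply_moves --motion "0.03 0.01 0 0;0.045 0.015 0 0;0.05 0.016 0 0;0.05 0.016 0 0;0.05 0.016 0 0;0.05 0.016 0 0;0.045 0.016 0 0;0.028 0.01 0 0"

```text
time: 19.12
tool_pos: [623.6, 279.5, 212.3]
tcp_rot: [-3.141, 0.0, 1.398]
contact_force: [0.6, -0.8, -0.9]
grip_width: 0.5
finger_force: 0.0
```

apply_moves --motion "0 0 0 5;0 0 0 8;0 0 0 9;0 0 0 9;0 0 0 8;0 0 0 6;0 0 0 0;0 0 0 0"

```text
time: 20.12
tool_pos: [623.5, 276.6, 213.0]
tcp_rot: [-3.141, 0.0, 0.612]
contact_force: [0.4, -0.3, 0.1]
grip_width: 0.2
finger_force: 0.0
```

```bash
python3 - <<'E'
from h import *
delta(*fw(114,106),62,1.394-np.pi/4)
E
```

```text
t 20.12 tcp [623.5 276.6 213. ] rpy [-3.1414e+00  4.0000e-04  6.1250e-01] F [ 0.4 -0.3  0.1] q [0.31 0.65 1.05 0.   1.44 1.26] w 0.2 0.0
tool shift mm [  0.   -0.3 151. ] turn 0.22
```

apply_moves --motion "0 0 0.015 0;0 0 0.025 0;0 0 0.03 0;0 0 0.03 0;0 0 0.025 0;0 0 0.015 0;0 0 0.008 0;0 0 0.002 0"

```text
time: 21.12
tool_pos: [624.0, 276.0, 63.2]
tcp_rot: [-3.142, -0.0, 0.61]
contact_force: [0.6, -0.1, -0.6]
grip_width: 0.3
finger_force: 0.0
```

apply_moves --motion "-0.006 0 0 0;-0.006 0 0 0;-0.006 0 0 0;-0.004 -0.002 0 0;-0.004 -0.002 0 0;-0.004 -0.001 0 0;-0.003 -0.001 0 0;0 0 0 0"

```text
time: 22.12
tool_pos: [593.1, 262.6, 63.6]
tcp_rot: [-3.141, -0.001, 0.61]
contact_force: [0.9, 3.4, 0.2]
grip_width: 0.4
finger_force: 1.4
```

apply_moves --motion "-0.004 -0.001 0 0;-0.004 -0.001 0 0;-0.004 0 0 0;-0.004 0 0 0;-0.004 0 0 0;-0.004 0.001 0 0;-0.004 0.001 0 0;-0.003 0.001 0 0"

```text
time: 23.12
tool_pos: [568.4, 243.1, 63.2]
tcp_rot: [-3.142, 0.0, 0.609]
contact_force: [-0.1, 1.7, 0.4]
grip_width: 0.6
finger_force: 0.7
```

apply_moves --motion "-0.003 0.001 0 0;-0.003 0.001 0 0;-0.003 0.001 0 0;-0.003 0.001 0 0;-0.003 0.001 0 0;-0.002 0.001 0 0;0 0 0 0;0 0 0 0"

```text
time: 24.12
tool_pos: [558.5, 228.6, 63.4]
tcp_rot: [3.141, -0.001, 0.609]
contact_force: [4.4, -0.7, -1.4]
grip_width: 0.5
finger_force: 1.9
```

```bash
python3 - <<'E'
from h import *
delta(*fw(58,43),63,1.394-np.pi/4)
c=bot.capture("side"); cv2.imwrite("pics/s4.png",cv2.resize(c["img"][165:265,270:400],None,fx=5,fy=5,interpolation=cv2.INTER_CUBIC))
E
```

```text
t 24.12 tcp [558.5 228.6  63.4] rpy [ 3.141e+00 -7.000e-04  6.093e-01] F [ 4.4 -0.7 -1.4] q [ 0.26  0.65  1.5  -0.    1.    1.22] w 0.5 1.9
tool shift mm [-3.4  2.4  0.4] turn 0.04
```

View pics/s4.png

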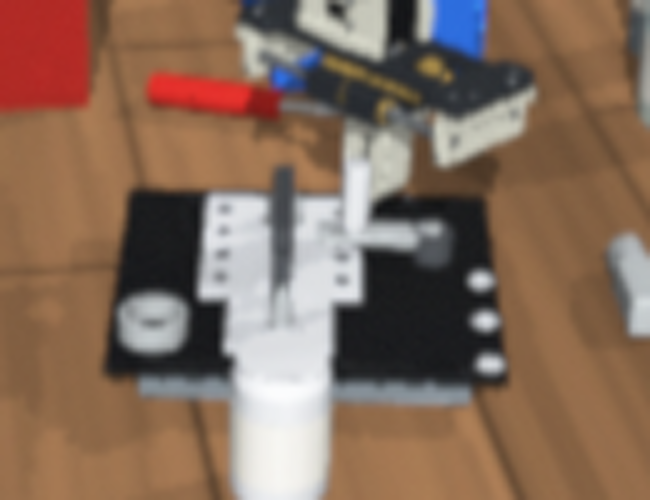

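apply_moves --motion "-0.001 0.001 0 0;-0.001 0.001 0 0;-0.001 0.001 0 0;0 0 0 0"

```text
time: 24.68
tool_pos: [557.7, 226.1, 63.5]
tcp_rot: [-3.14, -0.003, 0.609]
contact_force: [6.4, 6.1, -1.3]
grip_width: 0.8
finger_force: 4.0
```

apply_moves --motion "-0.001 0.001 0 0;-0.001 0 0 0;0 0 0 0"

```text
time: 25.05
tool_pos: [557.7, 225.9, 63.6]
tcp_rot: [-3.14, -0.007, 0.609]
contact_force: [9.1, 13.3, -5.5]
grip_width: 0.5
finger_force: 7.1
```

apply_moves --motion "0.002 0 0 0;0.005 0 0 0;0.01 0 0 0;0.01 0 -0.005 0;0 0 -0.02 0;0 0 -0.04 0;0 0 -0.05 0;0 0 -0.03 0"

```text
time: 26.05
tool_pos: [579.2, 238.4, 211.4]
tcp_rot: [3.141, -0.003, 0.609]
contact_force: [1.2, 0.2, -0.2]
grip_width: 0.5
finger_force: 0.0
```

apply_moves --motion "0.02 0 0 0;0.04 0.02 0 0;0.04 0.04 0 0;0.03 0.04 0 0;0 0.03 0 0;0 0 0 0;0 0 0 0"

```text
time: 26.92
tool_pos: [758.9, 206.6, 208.3]
tcp_rot: [-3.141, 0.0, 0.61]
contact_force: [-0.3, 1.3, 0.7]
grip_width: 0.5
finger_force: 0.0
```

```bash
python3 - <<'E'
from h import *
delta(600,250,200,0.6)
for n in("top","side"):
    c=bot.capture(n); cv2.imwrite(f"pics/{n}5.png",c["img"])
    P,u,v=pts(c); F=place(P-[FX[0],FX[1],0],[0,0,.176]); k=(F[:,2]>(85 if n=="top" else 70))&(F[:,2]<100)&(np.hypot(F[:,0]-50,F[:,1]-35)<35)
    if k.any(): m=F[k].mean(0); print(n,k.sum(),m,"theta",np.arctan2(m[1]-30,95-m[0]))
    k=(F[:,2]>80)&(F[:,2]<100)&(np.hypot(P[:,0]-460,P[:,1]-4)<45); print("tin",P[k].mean(0))
a=cv2.imread("pics/top5.png")[140:280,170:330]; b=cv2.imread("pics/side5.png")[160:280,260:420]
cv2.imwrite("pics/5.png",cv2.resize(np.vstack([a,b]),None,fx=2.3,fy=2.3,interpolation=cv2.INTER_CUBIC))
E
```

```text
t 26.93 tcp [758.9 206.6 208.3] rpy [-3.1408e+00  2.0000e-04  6.0960e-01] F [-0.3  1.3  0.7] q [0.17 0.91 0.55 0.   1.68 1.13] w 0.5 0.0
tool shift mm [-105.4 -126.6    8.3] turn 0.55
tin [460.40342994   4.39039726  89.68497103]
side 45 [45.9937314  23.11216087 84.29553153] theta -0.13963548947328663
tin [460.93014831  -3.62148154  88.07785512]
```

View pics/5.png

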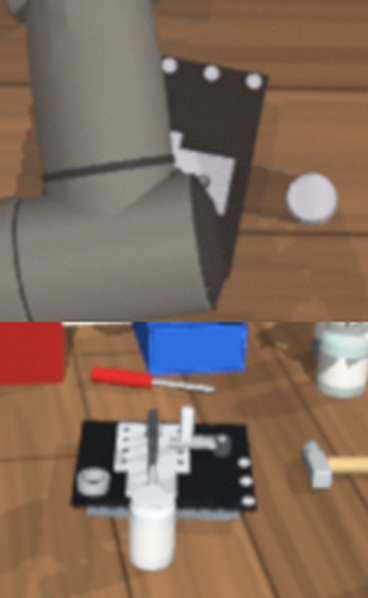

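apply_moves --motion "-0.03 0.007 0 0;-0.05 0.012 0 0;-0.055 0.013 0 0;-0.055 0.013 0 0;-0.055 0.013 0 0;-0.055 0.013 0 0;-0.05 0.012 0 0;-0.03 0.007 0 0"

```text
time: 28.02
tool_pos: [497.4, -85.8, 209.2]
tcp_rot: [3.141, -0.001, 0.61]
contact_force: [-0.1, -0.2, 1.0]
grip_width: 0.4
finger_force: 0.0
```

apply_moves --motion "0 0 0 0;0 0 0 0"

```text
time: 28.28
tool_pos: [499.7, -84.5, 208.9]
tcp_rot: [3.141, -0.001, 0.61]
contact_force: [-1.2, -0.5, -1.1]
grip_width: 0.6
finger_force: 0.0
```

```bash
python3 - <<'E'
from h import *
c=bot.capture("top"); cv2.imwrite("pics/t6.png",cv2.resize(c["img"][140:280,170:330],None,fx=4,fy=4,interpolation=cv2.INTER_CUBIC))
P,u,v=pts(c); F=place(P-[FX[0],FX[1],0],[0,0,.176]); k=(F[:,2]>78)&(F[:,2]<100)&(np.hypot(F[:,0]-50,F[:,1]-35)<35)
m=F[k&(F[:,0]>25)].mean(0); print(m,"theta",np.arctan2(m[1]-30,95-m[0]))
for X0,X1,Y0,Y1 in((-46,-14,-25,90),(-28,-10,-90,-50)):
    k=(F[:,0]>X0)&(F[:,0]<X1)&(F[:,1]>Y0)&(F[:,1]<Y1); print(np.median(F[k,2]))
E
```

```text
[44.36754781 29.30863211 91.96941262] theta -0.013653791219935407
36.08800290672707
36.47517036534009
```

View pics/t6.png

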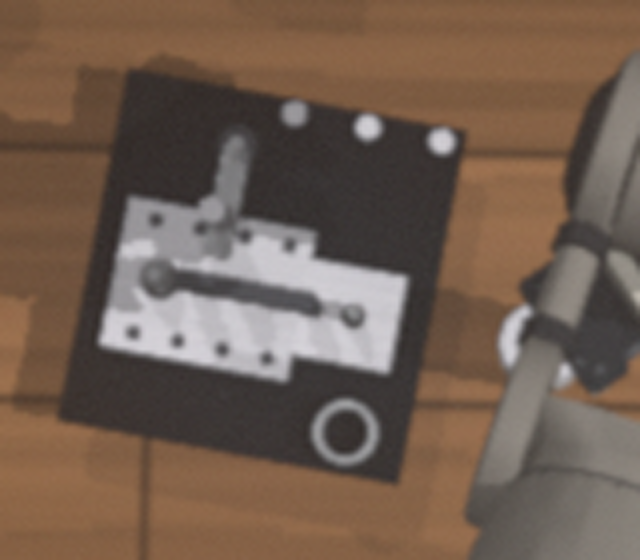

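The picture shows the catch shut over the template's edge, with its post at about (213, 208). The template is flat on both pins, at (160, 277) and (353, 315), and the ring has not moved.

```bash
python3 -c "
from plant import bot
print(bot.close_job())"
```

```text
the job is handed in; nothing more can be done
None
```

I lowered the template gently onto both pins, large hole on the large pin; it lies flat, the catch is shut over its edge and released, the tin and ring measured or looked undisturbed, nothing touched the wrench or screwdriver, and the job is handed in at about 28 s.

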